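# Hang the spare S-hook in the mug rack's middle hole

### The job

Take the loose S-hook off the tea-towel rail and hang it in the empty middle hole of the mug rack's flat bar, the same way round as the two hooks beside it: upper tip down through the hole from above, stem on their side of the bar. The bar has been shifted along in its clips, so feel gently for the hole and never lean hard on the bar, whose finish dents. Once the hook is fully home, pull it straight down with about the weight of a full mug (6 to 10 N) for half a second to be sure it is seated, then let go and leave it hanging, with the jar, can, mug, cap and spatula left where they stand.

Things in the scene. Friction and masses are not known exactly. Their poses are not given: they have to be found in the camera images.
- hook: loose S-hook, round steel wire 8 mm thick, 132 mm tall, 0.1 kg, hanging on the tea-towel rail. Origin at its middle; z up, y across the flat of the S (wire at y = 0). Upper bend: arc of 22 mm radius to the wire's centre, 18 inside, about (0, 0, 40) mm, open downwards, tip at +x. Straight slanting stem (-18, 0, 28) to (18, 0, -28). Lower bend is its mirror image, bottom at z = -66, tip at -x
- hook_tip (a point): lowest point of the blunt round 8 mm tip of the hook's upper bend, at (22, 0, 26) mm in the hook's frame; the tip's last 10 mm are straight, pointing down
- hook_grip (a point): point on the hook's upper bend above its stem, at (-21, 0, 34) mm in the hook's frame: a good place to pinch the 8 mm wire across y from straight above, clear of the rail and, with fingers up to 20 mm wide, of the rack's bar
- rail: tea-towel rail fixed: level round steel bar 8 mm thick, 180 mm long along y, 250 above the origin, on 12 mm posts at y = +90, -90 mm. Origin on the counter below the bar's middle. The hook hangs within 40 mm of the middle, square to the bar, tip on the rail's +x side. Its stem slants beneath the bar: it comes off by lifting 39 mm, then drawing it 50 mm to -x, the tip passing over the bar
- rack: mug rack fixed on the counter: foot 120 x 370 x 18 mm, posts at y = +155 and -155 mm with clips (tops 264 mm up) that carry a level flat steel bar along y. Origin on the counter under the middle. S-hooks of the same make hang, free to swing, in the bar's two outer holes, stems on the -x side, tips down through the holes; a small tea strainer is on the one at -y
- bar_mid (a point): fixed point of the rack, (0, 0, 250) mm, on the top face of its flat bar: 44 mm wide (x), 4 mm thick, with three 17 mm holes along the line x = 0, 90 mm apart. The bar may sit up to 30 mm off centre along y, unreported, so the middle hole is within 30 mm of here along y and must be seen or felt for. Solid between holes; it does not slide or give under 60 N
- hung_place (a point): fixed point of the rack, (-15, 0, 193) mm: origin of the hook (x and z) when home in the middle hole, its x axis along the rack's x. It goes on from the -x side, tip passing over the bar's near edge. When the tip just touches the bar's top the origin is 31 mm higher; with the tip centred over the hole it is 7 mm further to -x, so it moves 7 mm to +x in the last 12 mm of lowering
- jar: clear glass jar, open, 76 mm wide, 105 mm tall, near the tea-towel rail on its robot side; origin at the centre of its underside
- can: aluminium can, 66 mm wide, 115 mm tall, behind the rack; origin at the centre of its underside
- mug: white ceramic mug, 80 mm wide, 90 mm tall, behind the rack; origin at the centre of its underside
- cap: white plastic cap, 42 mm wide, 15 mm tall, on the counter under or near the tea-towel rail; origin at the centre of its underside
- spatula: wooden spatula, 270 mm long, lying on the counter between robot and rack; origin at the centre of its underside
- crock: white ceramic compost crock with a hinged lid and wooden knob, 156 mm wide, 192 mm tall, fixed on the counter behind the tea-towel rail; origin at the centre of its underside

How it is judged:
By the outcome, as a careful person would: the job done as asked, in the order asked, and still so for the second after the job is handed in, with the robot touching nothing.
It also fails if it takes over 72 s, if anything falls off the work surface, if the arm or the gripper's body presses on something with over 40 N, if the wrist force passes 120 N, or if a joint passes its speed limit or range.

### The arm

A 6-joint arm with a two-finger parallel gripper is mounted at the origin on the work surface. World frame = base frame: x ahead of the robot, y to its left, z up, the work surface at z = 0. Lengths are in mm, angles in rad, forces in N, time in s.
With the tool pointing down it reaches from about 350 to 950 mm from the base axis. Payload 17.4 kg.
Tool frame: the origin (TCP) lies midway between the tips of the shut fingers; the grasp point (between the pads) lies 19 mm behind it (r.grip_point_offset is the distance from the TCP to the grasp point, in mm); z points along the fingers, x is the direction in which the jaws open and shut, and the axes are right-handed (so a half turn about z gives the same grasp; the last joint's range is limited). The gripper opens to 93 mm and grips with 3 to 60 N. Pads are 15 mm wide; open, the fingers measure 128 mm over their backs; the gripper's body (75 mm by 188 mm) begins 65 mm behind the grasp point.
Start: joints at [-1.275, 0.116, 1.442, -0, 1.584, -0.038], TCP at [221.145, -637.752, 218.646] pointing down, gripper open.
Joint ranges: [-2.83, 2.83], [-0.83, 2.19], [0.07, 2.5], [-1.14, 4.28], [0.01, 3], [-2.97, 2.97]. Speed limits (rad/s): [1.89, 1.89, 2.22, 3.14, 3.14, 3.14].

### API

Orientations are given as a rotation vector (axis times angle).
In Python, from rig import status, eyes, workorder, r gives the robot as it stands.
- The arm moves only by the shell command python3 -m jog 'ROWS' [OPENING] [FORCE]. ROWS is JSON, a list of rows, each an object of numbers: "dx", "dy", "dz": the shift along the world's x, y, z in m; "turn": the turn about the world's z in rad. A call has 1 to 20 rows; each row is the pose to reach, as a shift and turn from the pose commanded when the call began; what a row does not reach only later rows make up. A row lasts 1/12 s, in which the tool goes at most 41.7 mm and 7.16 degrees, less where a joint would pass 70% of its speed; a pose out of reach is approached as far as the arm can. A call with a gripper value outside its range is refused whole. OPENING is the finger opening in m, from 0 to 0.093, set as the call begins (- or left out, the last holds). The fingers move at their own pace and stop on an object; FORCE is the grip in N (left out, the last holds). Time passes only in rows, so rows that repeat a pose let the fingers close. It gives the time, the measured TCP pose, the force and the opening at its end, in the units of the state.
- status.observe(): the state, without advancing time (a new reading comes with each control period).
- eyes.camera(name): name is "side" or "top" or "wrist"; returns (picture, depth): 400x640x3 uint8, red, green, blue; 400x640 float32, mm along the optical axis (not along the pixel's ray), 0 where there is no reading.
- eyes.camera_info(name): a dict with "K" (3x3 intrinsics, pixels), "extrinsics" (4x4, takes a point from camera to world coordinates). Camera axes: x right, y down, z forward; pixel columns grow to the right and rows downward; lengths in mm; the calibration is good to about 2 mm. A picture is of the moment at which its call begins: read the wrist's pose just before it. camera_info takes no time and is no camera call; for the wrist camera it gives the pose at the moment of the call.
- workorder.sign_off(): hands the job in, once; it reports no verdict.
Trained networks look in the newest picture that a camera, given by its name, has taken for a name from the list of things; names that differ only in an ending like _2 or _b are one class to them, and where a whole thing is asked for, a point or a joint stands for the part that bears it (a point fixed in the world has none). Each returns a list of dicts, best first, with "conf" (0 to 1); they miss things now and then, are a little off and sometimes report something else, mostly with a low value. They report only what shows in the picture. A call takes as long as a camera call.
- eyes.boxes_of(target, camera): "xyz" ([x, y, z] in mm, in world coordinates, good to about 4 mm: the middle of the surface that is visible of it).
- eyes.cut_out(target, camera): "mask" (400x640 bool, what is visible of it).
- eyes.spot_point(target, camera): "xyz" ([x, y, z] in mm, in world coordinates, good to about 4 mm: a listed point, or the origin of a listed thing).
The state is a dict: "time": time; "q": joint angles; "qd": joint speeds; "effort": joint torques, N m; "tcp_pos": TCP position; "tcp_rot": TCP orientation; "wrist_force": force on the tool from outside, world axes, zero at the start; "ft_torque": the same for the moment, N m; "gripper_width": finger opening in mm.
Only numpy, scipy, OpenCV 4.12 (cv2) and the standard library are available. Lean on these libraries where they do the work, as an engineer would, in place of code of your own. Each camera call takes 0.05 s, during which the arm holds its last target. There are 200 camera calls.

## Working session

There is one attempt and no reset: what is moved stays moved. The work goes in short steps, Python scripts to look and compute and a shell command to move; the robot and the scene stay as the last step left them, time stands still between calls to the robot, and variables do not carry over. Pictures are saved under pics/ and viewed, about 8 in all and at most 12, crops included, and the job is handed in when it is done.

```bash
ls; mkdir -p pics; python3 - <<'E'
from rig import status, eyes, workorder, r
import cv2, numpy as np
print({k:np.round(v,3) for k,v in status.observe().items()})
for c in ("side","top"):
    im,d=eyes.camera(c); cv2.imwrite(f"pics/{c}0.png",im[:,:,::-1])
    print(c,np.round(eyes.camera_info(c)["extrinsics"],2).tolist(),eyes.camera_info(c)["K"][0][0])
    for t in ("hook","hook_grip","hook_tip","rail","rack","bar_mid","hung_place","jar","cap","spatula"):
        print(t,[(np.round(o["xyz"]).tolist(),round(o["conf"],2)) for o in eyes.spot_point(t,c)[:4]])
E
```

```text
pics
{'time': np.float64(0.0), 'q': array([-1.275,  0.117,  1.442,  0.   ,  1.584, -0.038]), 'qd': array([ 0.   ,  0.001,  0.001,  0.   , -0.   ,  0.002]), 'effort': array([-0.0000e+00, -7.2127e+01, -6.2261e+01,  7.8000e-02,  2.4000e-02,
       -0.0000e+00]), 'tcp_pos': array([ 221.104, -637.553,  217.895]), 'tcp_rot': array([-2.559e+00,  1.821e+00,  1.000e-03]), 'wrist_force': array([-0.523,  0.717,  0.004]), 'ft_torque': array([ 0.034, -0.   ,  0.007]), 'gripper_width': np.float64(93.063)}
side [[-0.69, -0.55, 0.48, 36.61], [-0.73, 0.51, -0.45, 508.35], [-0.0, -0.66, -0.75, 1011.51], [0.0, 0.0, 0.0, 1.0]] 459.45045159685736
hook [([506.0, 289.0, 198.0], 0.66)]
hook_grip [([483.0, 287.0, 231.0], 0.69)]
hook_tip [([532.0, 289.0, 220.0], 0.58)]
rail []
rack [([590.0, -285.0, -3.0], 0.82)]
bar_mid [([587.0, -282.0, 253.0], 0.74)]
hung_place [([340.0, -174.0, -2.0], 0.72), ([724.0, -221.0, 1.0], 0.17)]
jar [([411.0, 260.0, -2.0], 0.95), ([591.0, -284.0, -5.0], 0.44)]
cap [([341.0, -178.0, -2.0], 0.75), ([534.0, 250.0, -0.0], 0.72), ([722.0, -220.0, -1.0], 0.6)]
spatula []
top [[-0.01, -1.0, 0.09, 441.24], [-1.0, 0.01, -0.0, -30.12], [-0.0, -0.09, -1.0, 1639.63], [0.0, 0.0, 0.0, 1.0]] 509.50713839741536
hook [([508.0, 291.0, 194.0], 0.61), ([488.0, 288.0, 231.0], 0.45)]
hook_grip [([486.0, 290.0, 228.0], 0.64)]
hook_tip [([588.0, -278.0, 5.0], 0.68), ([530.0, 288.0, 224.0], 0.65), ([488.0, 289.0, 231.0], 0.42)]
rail []
rack [([588.0, -283.0, 3.0], 0.79), ([588.0, -283.0, 251.0], 0.19), ([723.0, -224.0, 3.0], 0.18)]
bar_mid [([589.0, -282.0, 251.0], 0.89)]
hung_place [([575.0, -284.0, 190.0], 0.59)]
jar [([410.0, 256.0, 1.0], 0.68), ([531.0, 291.0, 220.0], 0.51)]
cap [([534.0, 253.0, 1.0], 0.63)]
spatula [([343.0, -172.0, 1.0], 0.85), ([572.0, -287.0, 192.0], 0.31)]
```

View pics/side0.png

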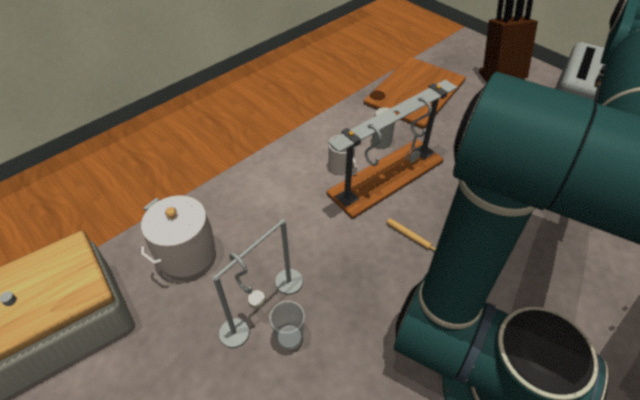

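View pics/top0.png

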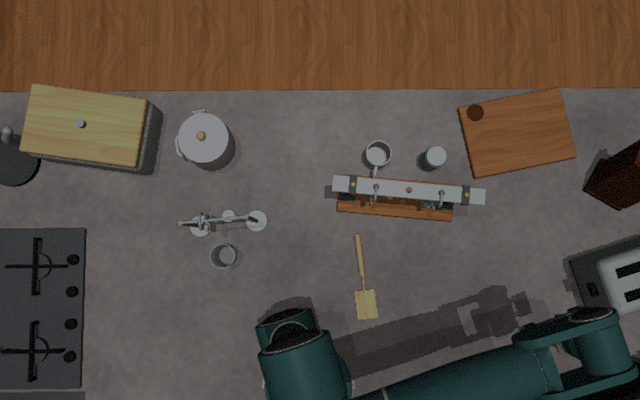

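Side: the rail runs (218,280)–(285,225) with the hook at about (240,265), and the bar runs (335,140)–(458,88). Top: bar at (333–486, ~190) with a slight yaw, an open brown hole near (408,190), and the rail at (180–258, ~221), also with a slight yaw. Next I'll fit both axes from depth.

```bash
cat > h.py <<'E'
from rig import status, eyes, workorder, r
import cv2, numpy as np
def cloud(c,save=None):
    im,d=eyes.camera(c); i=eyes.camera_info(c); K,E=np.array(i["K"]),np.array(i["extrinsics"])
    v,u=np.mgrid[:400,:640]
    p=np.stack([(u-K[0,2])/K[0,0]*d,(v-K[1,2])/K[1,1]*d,d],-1)@E[:3,:3].T+E[:3,3]
    p[d<=0]=np.nan
    if save: cv2.imwrite(save,im[:,:,::-1])
    return im,d,p,K,E
def proj(X,K,E):
    x=(np.asarray(X)-E[:3,3])@E[:3,:3]; return (x[...,:2]/x[...,2:])@np.diag([K[0,0],K[1,1]])+K[:2,2]
def fit(P):
    m=np.median(P,0); w=np.linalg.svd(P-m,full_matrices=False)[2][0]; w*=np.sign(w[1]); return m,w
E
python3 - <<'E'
from h import *
for c in ("top","side"):
    im,d,p,K,E=cloud(c)
    def sel(x0,x1,y0,y1,z0,z1):
        lo=np.array([x0,y0,z0]);hi=np.array([x1,y1,z1])
        return np.all((p>lo)&(p<hi),-1)
    b=sel(540,640,-520,-60,240,258); P=p[b]
    m,w=fit(P); t=(P-m)@w
    print(c,"bar",np.round(m,1),"yaw",np.arctan2(-w[0],w[1]).round(4),"ext",(m+w*t.min()).round(1),(m+w*t.max()).round(1),len(P))
    g=sel(540,640,-480,-100,258,275); P=p[g]; tt=(P-m)@w
    for s in (tt<0,tt>0): print(" clip",np.round(P[s].mean(0),1),P[s].max(0).round(1),P[s].min(0).round(1))
    a=sel(440,600,180,400,243,262);P=p[a]
    if len(P)>5:
        m,w=fit(P);t=(P-m)@w
        print("rail",np.round(m,1),"yaw",np.arctan2(-w[0],w[1]).round(4),(m+w*t.min()).round(1),(m+w*t.max()).round(1),len(P),P.std(0).round(1))
    for t in ("hook","rack","rail"):
        print(t,[(np.round(o["xyz"]).tolist(),round(o["conf"],2)) for o in eyes.boxes_of(t,c)[:4]])
im,d,p,K,E=cloud("top","pics/t.png")
a=cv2.resize(im[165:220,325:495,::-1],None,fx=4.5,fy=4.5,interpolation=cv2.INTER_CUBIC)
b=cv2.resize(im[200:245,170:270,::-1],None,fx=6,fy=6,interpolation=cv2.INTER_CUBIC)
W=max(a.shape[1],b.shape[1]);f=lambda x:np.pad(x,((0,0),(0,W-x.shape[1]),(0,0)))
cv2.imwrite("pics/crop1.png",np.vstack([f(a),f(b)]))
print(eyes.camera_info("wrist")["K"][0][0],np.round(eyes.camera_info("wrist")["extrinsics"],2).tolist())
E
```

```text
top bar [ 591.1 -283.   251. ] yaw -0.0998 ext [ 570.4 -489.6  250.8] [612.3 -71.9 251.2] 2319
 clip [ 575.8 -416.1  260.7] [ 601.  -292.4  271.2] [ 551.7 -471.2  258.1]
 clip [ 603.5 -137.8  260.9] [ 633.1 -115.5  268.8] [ 572.3 -249.   258. ]
rail [512.5 282.  254.4] yaw 0.0774 [520.3 181.1 255.2] [507.3 349.4 253.8] 217 [ 7.9 46.8  3.3]
hook [([508.0, 290.0, 220.0], 0.45)]
rack [([579.0, -280.0, 251.0], 0.71), ([705.0, -382.0, 111.0], 0.59), ([726.0, -225.0, 28.0], 0.16)]
rail [([507.0, 193.0, 10.0], 0.55), ([749.0, 295.0, 164.0], 0.19)]
side bar [ 590.7 -258.8  252.1] yaw -0.1006 ext [ 567.1 -493.1  252.2] [609.6 -71.9 252. ] 1813
 clip [ 573.4 -425.   260.7] [ 602.1 -363.5  269. ] [ 548.8 -446.   258.1]
 clip [ 601.4 -135.9  260.5] [ 633.3 -113.7  269.1] [ 572.2 -194.   258. ]
rail [509.8 287.  254.2] yaw 0.0859 [519.  180.1 255.2] [504.4 349.1 253.7] 422 [ 8.4 46.8  3.4]
hook [([506.0, 289.0, 222.0], 0.8)]
rack [([587.0, -261.0, 18.0], 0.85), ([419.0, 256.0, 68.0], 0.58)]
rail [([588.0, -260.0, 18.0], 0.7), ([510.0, 304.0, 13.0], 0.58)]
291.1729848486574 [[0.33, -0.91, -0.26, 292.37], [-0.94, -0.32, -0.09, -612.25], [-0.0, 0.27, -0.96, 385.59], [0.0, 0.0, 0.0, 1.0]]
```

View pics/crop1.png

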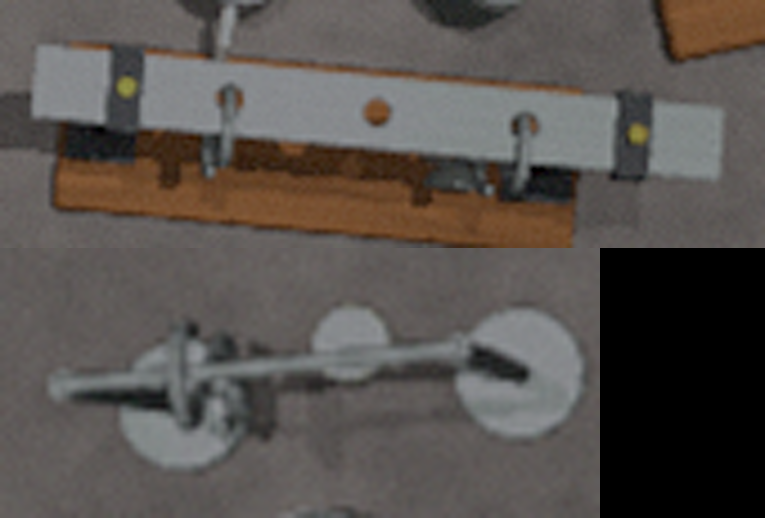

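Top crop: the hole is at crop (377,112), i.e. pixel (408.8,189.9). The clips centre on (382,110), so the bar is shifted about +3 to 4 mm in y. The loose hook crosses the rail at crop (183,380). I'm setting out now.

```bash
python3 -m jog '[{"dz":0.04},{"dz":0.08},{"dz":0.12},{"dx":0.18,"dy":0.62,"dz":0.12,"turn":-0.25},{"dx":0.18,"dy":0.62,"dz":0.12,"turn":-0.25},{"dx":0.18,"dy":0.62,"dz":0.12,"turn":-0.25},{"dx":0.18,"dy":0.62,"dz":0.12,"turn":-0.25},{"dx":0.18,"dy":0.62,"dz":0.12,"turn":-0.25},{"dx":0.18,"dy":0.62,"dz":0.12,"turn":-0.25},{"dx":0.18,"dy":0.62,"dz":0.12,"turn":-0.25},{"dx":0.18,"dy":0.62,"dz":0.12,"turn":-0.25},{"dx":0.18,"dy":0.62,"dz":0.12,"turn":-0.25},{"dx":0.18,"dy":0.62,"dz":0.12,"turn":-0.25},{"dx":0.18,"dy":0.62,"dz":0.12,"turn":-0.25},{"dx":0.18,"dy":0.62,"dz":0.12,"turn":-0.25},{"dx":0.18,"dy":0.62,"dz":0.12,"turn":-0.25},{"dx":0.18,"dy":0.62,"dz":0.12,"turn":-0.25},{"dx":0.18,"dy":0.62,"dz":0.12,"turn":-0.25},{"dx":0.18,"dy":0.62,"dz":0.12,"turn":-0.25},{"dx":0.18,"dy":0.62,"dz":0.12,"turn":-0.25}]' 0.045 40
```

```text
validation failed for argument at $[0]...
```

```bash
python3 -m jog '[{"dx":0,"dy":0,"dz":0.04,"turn":0},{"dx":0,"dy":0,"dz":0.08,"turn":0},{"dx":0,"dy":0,"dz":0.12,"turn":0},{"dx":0.18,"dy":0.62,"dz":0.12,"turn":-0.25},{"dx":0.18,"dy":0.62,"dz":0.12,"turn":-0.25},{"dx":0.18,"dy":0.62,"dz":0.12,"turn":-0.25},{"dx":0.18,"dy":0.62,"dz":0.12,"turn":-0.25},{"dx":0.18,"dy":0.62,"dz":0.12,"turn":-0.25},{"dx":0.18,"dy":0.62,"dz":0.12,"turn":-0.25},{"dx":0.18,"dy":0.62,"dz":0.12,"turn":-0.25},{"dx":0.18,"dy":0.62,"dz":0.12,"turn":-0.25},{"dx":0.18,"dy":0.62,"dz":0.12,"turn":-0.25},{"dx":0.18,"dy":0.62,"dz":0.12,"turn":-0.25},{"dx":0.18,"dy":0.62,"dz":0.12,"turn":-0.25},{"dx":0.18,"dy":0.62,"dz":0.12,"turn":-0.25},{"dx":0.18,"dy":0.62,"dz":0.12,"turn":-0.25},{"dx":0.18,"dy":0.62,"dz":0.12,"turn":-0.25},{"dx":0.18,"dy":0.62,"dz":0.12,"turn":-0.25},{"dx":0.18,"dy":0.62,"dz":0.12,"turn":-0.25},{"dx":0.18,"dy":0.62,"dz":0.12,"turn":-0.25}]' 0.045 40
```

```text
time: 3.22
tcp_pos: [401.6, -14.4, 338.6]
tcp_rot: [-2.317, 2.121, 0.001]
wrist_force: [-0.5, 0.4, 0.3]
gripper_width: 44.9
```

```bash
python3 -m jog '[{"dx":0.084,"dy":0.306,"dz":-0.01,"turn":0},{"dx":0.084,"dy":0.306,"dz":-0.01,"turn":0},{"dx":0.084,"dy":0.306,"dz":-0.01,"turn":0},{"dx":0.084,"dy":0.306,"dz":-0.01,"turn":0},{"dx":0.084,"dy":0.306,"dz":-0.01,"turn":0},{"dx":0.084,"dy":0.306,"dz":-0.01,"turn":0},{"dx":0.084,"dy":0.306,"dz":-0.01,"turn":0},{"dx":0.084,"dy":0.306,"dz":-0.01,"turn":0},{"dx":0.084,"dy":0.306,"dz":-0.01,"turn":0},{"dx":0.084,"dy":0.306,"dz":-0.01,"turn":0},{"dx":0.084,"dy":0.306,"dz":-0.01,"turn":0},{"dx":0.084,"dy":0.306,"dz":-0.01,"turn":0}]'
python3 - <<'E'
from h import *
s=status.observe(); print(s["time"],s["tcp_pos"].round(1) if hasattr(s["tcp_pos"],"round") else s["tcp_pos"])
im,d,p,K,E=cloud("wrist","pics/w1.png")
for t in ("hook","hook_grip","hook_tip"):
    print(t,[(np.round(o["xyz"],1).tolist(),round(o["conf"],2)) for o in eyes.spot_point(t,"wrist")[:3]])
m=(p[...,2]>247)&(p[...,2]<256)&(p[...,0]>470)&(p[...,0]<560);P=p[m]
# rail points away from hook
q=P[np.abs(P[:,1]-289)>12]; 
if len(q)>20: 
    c,w=fit(q); print("rail",c.round(1),np.arctan2(-w[0],w[1]).round(4),q.min(0).round(0),q.max(0).round(0),len(q))
for z0,z1 in ((256,266),(235,250),(215,235),(190,215)):
    k=(p[...,2]>z0)&(p[...,2]<z1)&(np.abs(p[...,1]-289)<14)&(p[...,0]<550)&(p[...,0]>460)
    P=p[k]; 
    if len(P): print(z0,z1,len(P),np.median(P,0).round(1),P.min(0).round(1),P.max(0).round(1))
E
```

```text
time: 4.22
tcp_pos: [485.2, 287.1, 329.1]
tcp_rot: [-2.311, 2.127, -0.001]
wrist_force: [-0.3, -0.2, 0.6]
gripper_width: 45.1
4.2167 [485.2 287.1 329.1]
hook [([503.9, 293.4, 192.3], 0.63)]
hook_grip [([488.4, 286.6, 232.1], 0.86)]
hook_tip [([411.4, 254.7, -0.1], 0.68)]
rail [512.4 242.4 254.1] 0.0873 [497. 158. 247.] [525. 349. 256.] 1844
256 266 358 [508.9 289.6 260.5] [490.6 280.  256. ] [525.8 295.2 264.4]
235 250 70 [530.6 290.3 245.9] [482.9 284.8 235.7] [533.6 294.3 250. ]
215 235 8 [533.1 290.8 229.3] [531.5 287.6 227.9] [533.6 293.9 234.5]
```

View pics/w1.png

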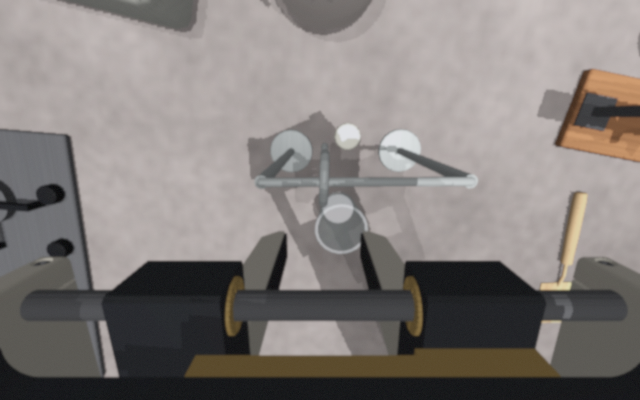

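Wrist view: the hook crosses the rail at (324,180), centred between the fingers (columns 285 and 365). Jar at (341,228) and cap at (348,136) are clear. Its yaw of 0.085 matches the tool. I'll descend and close.

```bash
python3 -m jog '[{"dx":0.002,"dy":0.001,"dz":-0.03,"turn":0},{"dx":0.002,"dy":0.001,"dz":-0.06,"turn":0},{"dx":0.002,"dy":0.001,"dz":-0.085,"turn":0},{"dx":0.002,"dy":0.001,"dz":-0.105,"turn":0},{"dx":0.002,"dy":0.001,"dz":-0.118,"turn":0},{"dx":0.002,"dy":0.001,"dz":-0.118,"turn":0},{"dx":0.002,"dy":0.001,"dz":-0.118,"turn":0}]'
python3 -m jog '[{"dx":0,"dy":0,"dz":0,"turn":0},{"dx":0,"dy":0,"dz":0,"turn":0},{"dx":0,"dy":0,"dz":0,"turn":0},{"dx":0,"dy":0,"dz":0,"turn":0},{"dx":0,"dy":0,"dz":0,"turn":0},{"dx":0,"dy":0,"dz":0,"turn":0},{"dx":0,"dy":0,"dz":0,"turn":0},{"dx":0,"dy":0,"dz":0,"turn":0}]' 0 50
```

```text
time: 5.0
tcp_pos: [487.2, 289.1, 211.2]
tcp_rot: [-2.312, 2.127, -0.0]
wrist_force: [-0.3, 1.0, 0.7]
gripper_width: 44.9
time: 5.67
tcp_pos: [487.1, 289.3, 210.7]
tcp_rot: [-2.313, 2.126, 0.0]
wrist_force: [-0.7, 1.3, -0.3]
gripper_width: 7.1
```

```bash
python3 -m jog '[{"dx":0,"dy":0,"dz":0.008,"turn":0},{"dx":0,"dy":0,"dz":0.018,"turn":0},{"dx":0,"dy":0,"dz":0.028,"turn":0},{"dx":0,"dy":0,"dz":0.037,"turn":0},{"dx":0,"dy":0,"dz":0.037,"turn":0},{"dx":0,"dy":0,"dz":0.037,"turn":0}]'
python3 - <<'E'
from h import *
im,d,p,K,E=cloud("side"); im2,*_=cloud("wrist")
a=cv2.resize(im[205:300,190:320,::-1],None,fx=6,fy=6,interpolation=cv2.INTER_CUBIC)
cv2.imwrite("pics/s2.png",a)
E
```

```text
time: 6.17
tcp_pos: [487.4, 289.4, 248.4]
tcp_rot: [-2.312, 2.126, -0.001]
wrist_force: [-0.1, 0.1, -1.2]
gripper_width: 7.3
```

View pics/s2.png

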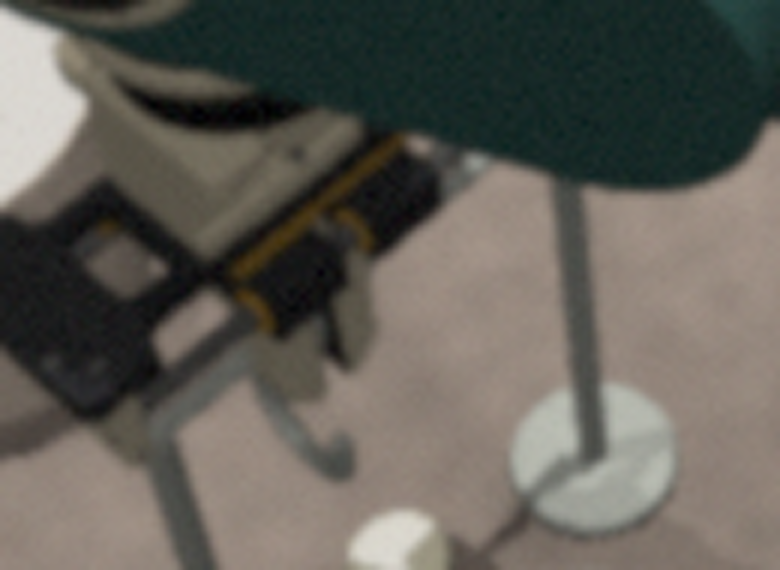

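The crop shows the hook's lower bend at (330,440), hanging upright from the fingers. Force is just its weight (1.2 N), so it's free of the rail. Next I'll draw it to -x over the bar, then raise it.

```bash
python3 -m jog '[{"dx":-0.006,"dy":-0.0005,"dz":0.001,"turn":0},{"dx":-0.014,"dy":-0.001,"dz":0.003,"turn":0},{"dx":-0.024,"dy":-0.002,"dz":0.006,"turn":0},{"dx":-0.036,"dy":-0.003,"dz":0.01,"turn":0},{"dx":-0.05,"dy":-0.004,"dz":0.015,"turn":0},{"dx":-0.06,"dy":-0.005,"dz":0.025,"turn":0},{"dx":-0.065,"dy":-0.005,"dz":0.05,"turn":0},{"dx":-0.065,"dy":-0.005,"dz":0.08,"turn":0},{"dx":-0.065,"dy":-0.005,"dz":0.1,"turn":0},{"dx":-0.065,"dy":-0.005,"dz":0.1,"turn":0}]'
```

```text
time: 7.1
tcp_pos: [421.7, 284.5, 353.3]
tcp_rot: [-2.308, 2.122, -0.003]
wrist_force: [0.5, 0.8, -0.3]
gripper_width: 7.4
```

```bash
python3 - <<'E'
from h import *
# hole from top camera: brown pixel blob near (409,190), on plane z=250
im,d,p,K,E=cloud("top")
def onplane(u,v,z):
    ray=E[:3,:3]@np.array([(u-K[0,2])/K[0,0],(v-K[1,2])/K[1,1],1]); return E[:3,3]+ray*(z-E[2,3])/ray[2]
roi=im[182:198,400:418].astype(int); w=np.clip(roi[...,0]-roi[...,2]-25,0,60).astype(float)
vv,uu=np.mgrid[182:198,400:418]; u,v=(w*uu).sum()/w.sum(),(w*vv).sum()/w.sum()
print("hole px",u,v,onplane(u,v,250).round(1), "clips mid",onplane(325+382.5/4.5,165+109.5/4.5,266).round(1))
for t in ("bar_mid","hung_place"): print(t,[(np.round(o["xyz"],1).tolist(),round(o["conf"],2)) for o in eyes.spot_point(t,"top")[:3]])
E
```

```text
hole px 408.39339019189765 189.32515991471215 [ 591.1 -281.9  250. ] clips mid [ 589.3 -283.4  266. ]
bar_mid [([584.5, -281.5, 255.1], 0.78)]
hung_place []
```

The hole is at about (591,-282), and the rack's yaw is -0.10. The staging pose is TCP ≈ (483,-271), so I'll carry it across high.

```bash
python3 -m jog '[{"dx":0.06,"dy":-0.556,"dz":0,"turn":-0.184},{"dx":0.06,"dy":-0.556,"dz":0,"turn":-0.184},{"dx":0.06,"dy":-0.556,"dz":0,"turn":-0.184},{"dx":0.06,"dy":-0.556,"dz":0,"turn":-0.184},{"dx":0.06,"dy":-0.556,"dz":0,"turn":-0.184},{"dx":0.06,"dy":-0.556,"dz":0,"turn":-0.184},{"dx":0.06,"dy":-0.556,"dz":0,"turn":-0.184},{"dx":0.06,"dy":-0.556,"dz":0,"turn":-0.184},{"dx":0.06,"dy":-0.556,"dz":0,"turn":-0.184},{"dx":0.06,"dy":-0.556,"dz":0,"turn":-0.184},{"dx":0.06,"dy":-0.556,"dz":0,"turn":-0.184},{"dx":0.06,"dy":-0.556,"dz":0,"turn":-0.184},{"dx":0.06,"dy":-0.556,"dz":0,"turn":-0.184},{"dx":0.06,"dy":-0.556,"dz":0,"turn":-0.184},{"dx":0.06,"dy":-0.556,"dz":-0.03,"turn":-0.184},{"dx":0.06,"dy":-0.556,"dz":-0.06,"turn":-0.184},{"dx":0.06,"dy":-0.556,"dz":-0.08,"turn":-0.184},{"dx":0.06,"dy":-0.556,"dz":-0.08,"turn":-0.184},{"dx":0.06,"dy":-0.556,"dz":-0.08,"turn":-0.184}]'
python3 - <<'E'
from h import *
s=status.observe(); T=np.array(s["tcp_pos"]); print(T.round(1), np.round(s["wrist_force"],2))
im,d,p,K,E=cloud("wrist","pics/w3.png")
np.savez("w3.npz",im=im,p=p,K=K,E=E,T=T)
b=(p[...,2]>243)&(p[...,2]<258)&(p[...,1]<-110)&(p[...,1]>-450)&(p[...,0]>550)&(p[...,0]<640); P=p[b]
if len(P)>50:
    m,w=fit(P); print("bar",m.round(1),np.arctan2(-w[0],w[1]).round(4),len(P))
for t in ("hook","hook_tip","bar_mid","hook_grip"): print(t,[(np.round(o["xyz"],1).tolist(),round(o["conf"],2)) for o in eyes.spot_point(t,"wrist")[:3]])
E
```

```text
time: 8.83
tcp_pos: [481.6, -271.4, 266.5]
tcp_rot: [2.107, -2.329, -0.004]
wrist_force: [-0.7, 0.3, 0.4]
gripper_width: 7.3
[ 481.6 -271.4  266.5] [-0.65  0.25  0.38]
bar [ 590.8 -280.9  252.7] -0.0969 43479
hook [([498.6, -271.3, 250.9], 0.94)]
hook_tip [([522.3, -274.0, 277.8], 0.63), ([412.6, 256.5, -0.8], 0.35)]
bar_mid [([590.6, -284.7, 250.4], 0.74), ([411.5, 254.5, 1.4], 0.7)]
hook_grip [([481.2, -273.2, 286.3], 0.57)]
```

View pics/w3.png

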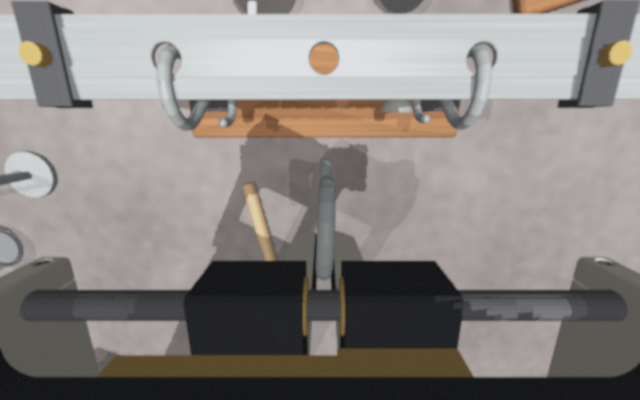

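Wrist view: the empty hole is clear at (324,58), the outer hooks' holes are at (165,58) and (483,58), and the held hook points at the bar with its tip end at (327,165). I'll measure both with the same camera.

```bash
python3 - <<'E'
from h import *
D=np.load("w3.npz"); im,p,K,E,T=[D[k] for k in ("im","p","K","E","T")]
def onplane(u,v,z):
    ray=E[:3,:3]@np.array([(u-K[0,2])/K[0,0],(v-K[1,2])/K[1,1],1]); return E[:3,3]+ray*(z-E[2,3])/ray[2]
roi=im[36:82,300:350].astype(int); m=((roi[...,0]-roi[...,2])>45).astype(np.uint8)
n,l,st,c=cv2.connectedComponentsWithStats(m); k=1+st[1:,4].argmax(); u,v=c[k]+[300,36]; print("hole px",u,v,st[k])
H=onplane(u,v,250); print("hole",H.round(1),"diam mm",(np.linalg.norm(onplane(u+st[k][2]/2,v,250)-onplane(u-st[k][2]/2,v,250))).round(1))
a=0.0975; ex=np.array([np.cos(a),-np.sin(a),0]); ey=np.array([np.sin(a),np.cos(a),0])
P=p[(p[...,2]>262)&(p[...,0]<550)&(p[...,0]>495)&(abs(p[...,1]+273)<15)]
print("hook pts",len(P))
for lo in range(0,50,6):
    s=(P-T)@ex; Q=P[(s>lo+12)&(s<lo+18)]
    if len(Q): print(lo+12,len(Q),np.median(Q,0).round(1),"lat",np.median((Q-T)@ey).round(1),"zmax",Q[:,2].max().round(1))
print("s max",np.percentile((P-T)@ex,[50,95,99,100]).round(1))
print("hole rel tcp: along",((H-T)@ex).round(1),"lat",((H-T)@ey).round(1))
from scipy.spatial.transform import Rotation as R
print("tool yaw",R.from_rotvec(status.observe()["tcp_rot"]).as_matrix()[:,0])
E
```

```text
hole px 323.4956268221574 57.9402332361516 [ 10   7  28  31 686]
hole [ 589.9 -281.8  250. ] diam mm 16.3
hook pts 17544
12 198 [ 497.3 -272.3  319.2] lat 0.6 zmax 374.4
18 7531 [ 504.1 -273.2  384.2] lat 0.3 zmax 392.0
24 3192 [ 508.5 -273.2  376.9] lat 0.8 zmax 392.7
30 4761 [ 515.8 -272.6  373.7] lat 1.9 zmax 378.8
36 1564 [ 518.5 -269.4  367.6] lat 5.5 zmax 378.4
42 298 [ 525.9 -276.9  301.4] lat -1.2 zmax 309.1
s max [25.8 36.4 44.2 47. ]
hole rel tcp: along 108.8 lat 0.2
tool yaw [-9.99032323e-02 -9.94996832e-01  8.05644618e-04]
```

```bash
python3 -m jog '[{"dx":0,"dy":0,"dz":-0.01,"turn":0},{"dx":0,"dy":0,"dz":-0.02,"turn":0},{"dx":0,"dy":0,"dz":-0.021,"turn":0},{"dx":0.015,"dy":-0.0015,"dz":-0.021,"turn":0},{"dx":0.03,"dy":-0.003,"dz":-0.021,"turn":0},{"dx":0.042,"dy":-0.004,"dz":-0.021,"turn":0},{"dx":0.054,"dy":-0.0053,"dz":-0.021,"turn":0},{"dx":0.062,"dy":-0.006,"dz":-0.021,"turn":0},{"dx":0.0655,"dy":-0.0064,"dz":-0.021,"turn":0},{"dx":0.0655,"dy":-0.0064,"dz":-0.021,"turn":0},{"dx":0.0655,"dy":-0.0064,"dz":-0.021,"turn":0},{"dx":0.0655,"dy":-0.0064,"dz":-0.021,"turn":0}]'
python3 - <<'E'
from h import *
for _ in range(1):
    s=status.observe(); T=np.array(s["tcp_pos"]); print(s["time"],T.round(1), np.round(s["wrist_force"],2),np.round(s["ft_torque"],2))
im,d,p,K,E=cloud("wrist")
np.savez("w4.npz",im=im,p=p,K=K,E=E,T=T)
cv2.imwrite("pics/w4.png",cv2.resize(im[80:320,200:450,::-1],None,fx=2.5,fy=2.5,interpolation=cv2.INTER_CUBIC))
E
```

```text
time: 10.08
tcp_pos: [547.3, -278.2, 246.8]
tcp_rot: [2.107, -2.33, 0.0]
wrist_force: [0.1, 0.2, -0.2]
gripper_width: 7.6
10.0833 [ 547.3 -278.2  246.8] [ 0.13  0.18 -0.23] [-0.    0.06 -0.01]
```

View pics/w4.png

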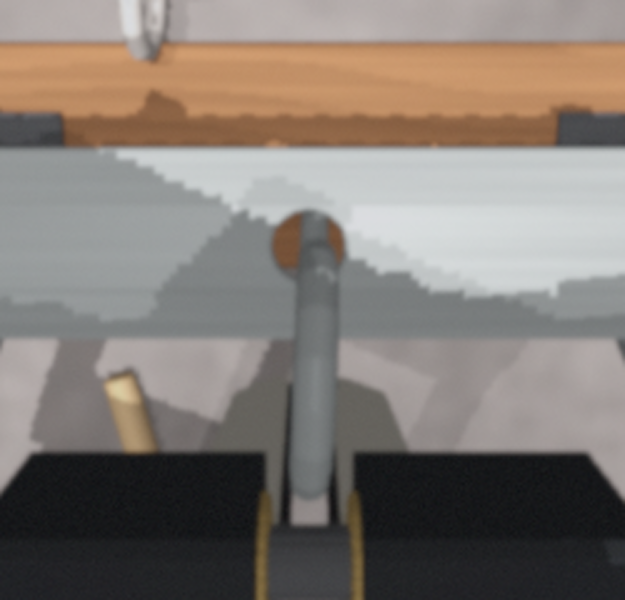

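Hook over the bar: the hole is at crop (308,245) and the hook's tip end at (313,213). I'll work out the offset at the tip's height.

```bash
python3 - <<'E'
from h import *
D=np.load("w4.npz"); im,p,K,E,T=[D[k] for k in ("im","p","K","E","T")]
a=0.0985; ex=np.array([np.cos(a),-np.sin(a),0]); ey=np.array([np.sin(a),np.cos(a),0])
def onplane(u,v,z):
    ray=E[:3,:3]@np.array([(u-K[0,2])/K[0,0],(v-K[1,2])/K[1,1],1]); return E[:3,3]+ray*(z-E[2,3])/ray[2]
f=lambda X:(((X-T)@ex).round(1),((X-T)@ey).round(1))
px=lambda x,y:(200+x/2.5,80+y/2.5)
print("cam",E[:3,3].round(0))
print("hole c",f(onplane(*px(309,246),250)),"L",f(onplane(*px(272,246),250)),"R",f(onplane(*px(346,246),250)),"bot",f(onplane(*px(309,280),250)))
for z in (257,260,264): print("tip far edge",z,f(onplane(*px(314,211),z)), "L",f(onplane(*px(302,220),z)),"R",f(onplane(*px(327,220),z)))
for (x,y) in ((314,218),(314,230),(314,245),(318,270),(318,300),(310,400)):
    u,v=px(x,y); X=np.nanmedian(p[int(v)-1:int(v)+2,int(u)-1:int(u)+2].reshape(-1,3),0); print((x,y),X.round(1),f(X))
t=T+ex*43; t[2]=T[2]-14.7+26; pr=proj(t,K,E); print("predicted tip px crop",((pr-[200,80])*2.5).round(0), "tip z",t[2])
b=(abs(p[...,2]-250)<5)&(p[...,0]>560)&(p[...,0]<625)&(abs(p[...,1]+282)<60); s=(p[b]-T)@ex; print("bar edges",np.percentile(s,[0.5,99.5]).round(1),np.median(p[b],0).round(1))
E
```

```text
cam [ 622. -285.  414.]
hole c (np.float64(41.5), np.float64(0.5)) L (np.float64(41.5), np.float64(8.9)) R (np.float64(41.5), np.float64(-8.0)) bot (np.float64(33.5), np.float64(0.5))
tip far edge 257 (np.float64(50.7), np.float64(-0.6)) L (np.float64(48.7), np.float64(2.0)) R (np.float64(48.7), np.float64(-3.5))
tip far edge 260 (np.float64(51.2), np.float64(-0.6)) L (np.float64(49.2), np.float64(1.9)) R (np.float64(49.2), np.float64(-3.4))
tip far edge 264 (np.float64(51.8), np.float64(-0.6)) L (np.float64(49.9), np.float64(1.9)) R (np.float64(49.9), np.float64(-3.3))
(314, 218) [ 588.2 -282.8  208. ] (np.float64(41.2), np.float64(-0.6))
(314, 230) [ 585.3 -282.5  212.3] (np.float64(38.3), np.float64(-0.5))
(314, 245) [ 593.2 -282.9  271.5] (np.float64(46.1), np.float64(-0.2))
(318, 270) [ 590.9 -283.6  283.5] (np.float64(44.0), np.float64(-1.1))
(318, 300) [ 586.9 -283.1  289.5] (np.float64(39.9), np.float64(-1.0))
(310, 400) [ 571.6 -280.3  298.5] (np.float64(24.4), np.float64(0.3))
predicted tip px crop [311. 247.] tip z 258.0554250154676
bar edges [20.3 63.8] [ 591.1 -281.9  251. ]
```

What shows in the upper half of the hole is the hook's own lower bend (z≈208). The real tip is 1 mm too far to +x and 1.2 mm to -y of the hole centre. I'll correct that and lower gently.

```bash
python3 -m jog '[{"dx":-0.001,"dy":0.0012,"dz":-0.002,"turn":0},{"dx":-0.001,"dy":0.0012,"dz":-0.004,"turn":0},{"dx":-0.001,"dy":0.0012,"dz":-0.006,"turn":0},{"dx":-0.001,"dy":0.0012,"dz":-0.007,"turn":0},{"dx":-0.001,"dy":0.0012,"dz":-0.008,"turn":0},{"dx":-0.001,"dy":0.0012,"dz":-0.009,"turn":0},{"dx":-0.001,"dy":0.0012,"dz":-0.0095,"turn":0},{"dx":-0.001,"dy":0.0012,"dz":-0.0095,"turn":0},{"dx":-0.001,"dy":0.0012,"dz":-0.0095,"turn":0}]'
python3 -m jog '[{"dx":0,"dy":0,"dz":-0.0005,"turn":0},{"dx":0,"dy":0,"dz":-0.001,"turn":0},{"dx":0,"dy":0,"dz":-0.0015,"turn":0},{"dx":0,"dy":0,"dz":-0.002,"turn":0},{"dx":0,"dy":0,"dz":-0.002,"turn":0}]'
```

```text
time: 10.88
tcp_pos: [546.7, -277.0, 237.1]
tcp_rot: [2.107, -2.33, -0.0]
wrist_force: [-0.1, -0.0, 0.1]
gripper_width: 7.4
time: 11.3
tcp_pos: [546.6, -276.9, 235.0]
tcp_rot: [2.107, -2.33, -0.0]
wrist_force: [0.5, 0.1, -1.9]
gripper_width: 7.1
```

```bash
python3 -m jog '[{"dx":0,"dy":0,"dz":-0.0007,"turn":0},{"dx":0,"dy":0,"dz":-0.0014,"turn":0},{"dx":0,"dy":0,"dz":-0.0021,"turn":0},{"dx":0,"dy":0,"dz":-0.0028,"turn":0},{"dx":0,"dy":0,"dz":-0.0028,"turn":0}]'
python3 - <<'E'
from h import *
im,d,p,K,E=cloud("wrist"); s=status.observe(); print(s["tcp_pos"],s["wrist_force"])
a=cv2.resize(im[80:320,200:450,::-1],None,fx=2.4,fy=2.4,interpolation=cv2.INTER_CUBIC)
cv2.imwrite("pics/w5.png",a)
E
```

```text
time: 11.72
tcp_pos: [546.6, -276.9, 232.1]
tcp_rot: [2.107, -2.33, -0.0]
wrist_force: [-0.2, -0.1, -1.1]
gripper_width: 7.4
[ 546.61063284 -276.94180094  232.23005194] [ 0.55918132  0.73591456 -1.0451898 ]
```

View pics/w5.png

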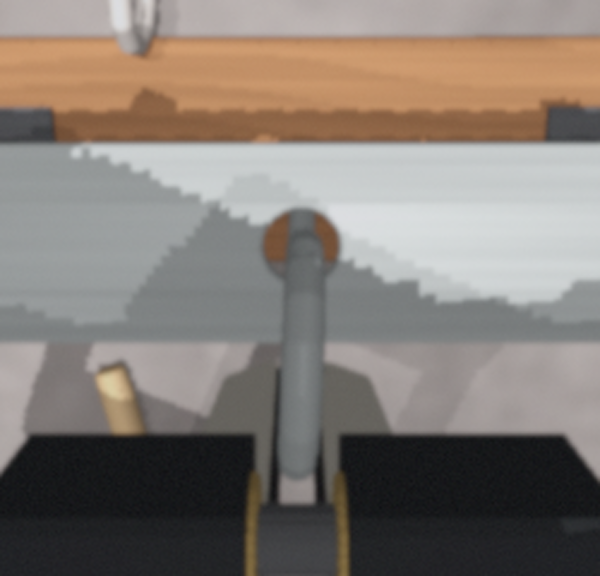

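The tip is centred in the hole (crop 303 against 301) with no contact. I'll lower straight to about 12 mm above home.

```bash
python3 -m jog '[{"dx":0,"dy":0,"dz":-0.001,"turn":0},{"dx":0,"dy":0,"dz":-0.002,"turn":0},{"dx":0,"dy":0,"dz":-0.003,"turn":0},{"dx":0,"dy":0,"dz":-0.004,"turn":0},{"dx":0,"dy":0,"dz":-0.005,"turn":0},{"dx":0,"dy":0,"dz":-0.006,"turn":0},{"dx":0,"dy":0,"dz":-0.006,"turn":0}]'
python3 -m jog '[{"dx":0,"dy":0,"dz":-0.001,"turn":0},{"dx":0,"dy":0,"dz":-0.002,"turn":0},{"dx":0,"dy":0,"dz":-0.003,"turn":0},{"dx":0,"dy":0,"dz":-0.004,"turn":0},{"dx":0,"dy":0,"dz":-0.005,"turn":0},{"dx":0,"dy":0,"dz":-0.006,"turn":0},{"dx":0,"dy":0,"dz":-0.006,"turn":0}]'
```

```text
time: 12.35
tcp_pos: [546.6, -276.9, 226.1]
tcp_rot: [2.107, -2.33, -0.0]
wrist_force: [0.2, -0.1, -1.6]
gripper_width: 7.3
time: 12.93
tcp_pos: [546.6, -276.9, 220.1]
tcp_rot: [2.107, -2.33, -0.0]
wrist_force: [0.7, -0.6, -0.1]
gripper_width: 7.1
```

```bash
python3 -m jog '[{"dx":0.0003,"dy":0,"dz":-0.001,"turn":0},{"dx":0.0006,"dy":0,"dz":-0.002,"turn":0},{"dx":0.001,"dy":-0.0001,"dz":-0.003,"turn":0},{"dx":0.0014,"dy":-0.0001,"dz":-0.004,"turn":0},{"dx":0.0018,"dy":-0.0002,"dz":-0.005,"turn":0},{"dx":0.0023,"dy":-0.0002,"dz":-0.006,"turn":0},{"dx":0.0029,"dy":-0.0003,"dz":-0.007,"turn":0},{"dx":0.0035,"dy":-0.0003,"dz":-0.008,"turn":0},{"dx":0.0035,"dy":-0.0003,"dz":-0.008,"turn":0}]'
python3 -m jog '[{"dx":0.0008,"dy":-0.0001,"dz":-0.001,"turn":0},{"dx":0.0017,"dy":-0.0002,"dz":-0.002,"turn":0},{"dx":0.0022,"dy":-0.0002,"dz":-0.0025,"turn":0},{"dx":0.0026,"dy":-0.0003,"dz":-0.003,"turn":0},{"dx":0.0026,"dy":-0.0003,"dz":-0.003,"turn":0}]'
```

```text
time: 13.68
tcp_pos: [550.2, -277.2, 212.1]
tcp_rot: [2.107, -2.33, -0.0]
wrist_force: [-0.6, 0.4, -0.6]
gripper_width: 7.4
time: 14.1
tcp_pos: [552.8, -277.5, 209.2]
tcp_rot: [2.107, -2.33, -0.0]
wrist_force: [-0.8, -0.9, -0.4]
gripper_width: 7.1
```

```bash
python3 -m jog '[{"dx":0.0005,"dy":0,"dz":-0.0005,"turn":0},{"dx":0.0009,"dy":-0.0001,"dz":-0.001,"turn":0},{"dx":0.0009,"dy":-0.0001,"dz":-0.001,"turn":0},{"dx":0.0009,"dy":-0.0001,"dz":-0.001,"turn":0}]'
python3 -m jog '[{"dx":0,"dy":0,"dz":-0.0005,"turn":0},{"dx":0,"dy":0,"dz":-0.0005,"turn":0},{"dx":0,"dy":0,"dz":-0.0005,"turn":0}]'
```

```text
time: 14.43
tcp_pos: [553.7, -277.7, 208.3]
tcp_rot: [-2.107, 2.33, -0.0]
wrist_force: [-0.2, -0.1, -0.1]
gripper_width: 7.3
time: 14.68
tcp_pos: [553.7, -277.7, 208.0]
tcp_rot: [-2.107, 2.33, -0.0]
wrist_force: [-0.2, 0.5, 0.5]
gripper_width: 7.2
```

```bash
python3 -m jog '[{"dx":0,"dy":0,"dz":-0.0005,"turn":0},{"dx":0,"dy":0,"dz":-0.0005,"turn":0},{"dx":0,"dy":0,"dz":-0.0005,"turn":0}]'
python3 -m jog '[{"dx":0,"dy":0,"dz":-0.0004,"turn":0},{"dx":0,"dy":0,"dz":-0.0004,"turn":0},{"dx":0,"dy":0,"dz":-0.0004,"turn":0}]'
```

```text
time: 14.93
tcp_pos: [553.8, -277.7, 207.7]
tcp_rot: [-2.107, 2.33, -0.001]
wrist_force: [-0.4, 0.6, 4.3]
gripper_width: 7.2
time: 15.18
tcp_pos: [553.8, -277.7, 207.6]
tcp_rot: [-2.107, 2.33, -0.001]
wrist_force: [-0.1, 1.4, 6.9]
gripper_width: 7.2
```

Contact is at TCP z 207.7, exactly the predicted home height. Force is now about 7 N, so I'll settle at about 8 N and hold.

```bash
python3 -m jog '[{"dx":0,"dy":0,"dz":-0.0001,"turn":0},{"dx":0,"dy":0,"dz":-0.0001,"turn":0},{"dx":0,"dy":0,"dz":-0.0001,"turn":0}]'
python3 - <<'E'
from h import *
F=[]
for _ in range(8):
    eyes.camera("side"); F.append(np.array(status.observe()["wrist_force"]))
print(np.round(F,1).tolist(),np.mean(F,0).round(2))
E
```

```text
time: 15.43
tcp_pos: [553.8, -277.7, 207.6]
tcp_rot: [-2.107, 2.33, -0.002]
wrist_force: [-1.1, -0.3, 6.8]
gripper_width: 7.2
[[-1.1, 1.1, 7.7], [-0.8, 1.0, 7.8], [0.0, 1.2, 6.8], [-0.0, -0.3, 7.3], [-0.8, 0.2, 7.6], [-1.2, 0.5, 7.7], [-0.9, 1.5, 6.8], [-1.2, 1.2, 7.3]] [-0.76  0.82  7.36]
```

```bash
python3 - <<'E'
from h import *
im,*_=cloud("wrist"); im2,*_=cloud("side")
a=cv2.resize(im[60:320,120:520,::-1],None,fx=1.3,fy=1.3,interpolation=cv2.INTER_CUBIC)
b=cv2.resize(im2[80:220,310:480,::-1],None,fx=1.6,fy=1.6,interpolation=cv2.INTER_CUBIC)
h=max(a.shape[0],b.shape[0]); f=lambda x:np.pad(x,((0,h-x.shape[0]),(0,0),(0,0)))
cv2.imwrite("pics/w6.png",np.hstack([f(a),f(b)]))
s=status.observe();print(s["time"],s["wrist_force"])
E
```

```text
15.9333 [-0.00738656  1.04615269  6.62300095]
```

View pics/w6.png

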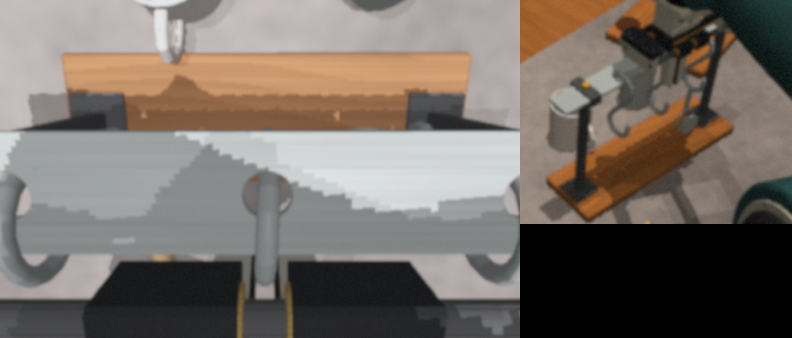

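It's seated: the arc passes through the hole at crop (267,195), with the stem on the same side as its neighbours. I'll unload, open and withdraw straight up.

```bash
python3 -m jog '[{"dx":0,"dy":0,"dz":0.0008,"turn":0},{"dx":0,"dy":0,"dz":0.0008,"turn":0},{"dx":0,"dy":0,"dz":0.0008,"turn":0}]'
python3 -m jog '[{"dx":0,"dy":0,"dz":0,"turn":0},{"dx":0,"dy":0,"dz":0,"turn":0},{"dx":0,"dy":0,"dz":0,"turn":0},{"dx":0,"dy":0,"dz":0,"turn":0},{"dx":0,"dy":0,"dz":0,"turn":0},{"dx":0,"dy":0,"dz":0,"turn":0}]' 0.03
```

```text
time: 16.18
tcp_pos: [553.7, -277.7, 207.7]
tcp_rot: [-2.107, 2.33, -0.0]
wrist_force: [-0.2, 0.8, 4.3]
gripper_width: 7.2
time: 16.68
tcp_pos: [553.6, -277.6, 207.5]
tcp_rot: [2.107, -2.33, -0.0]
wrist_force: [0.3, -0.1, 0.4]
gripper_width: 29.7
```

```bash
python3 -m jog '[{"dx":0,"dy":0,"dz":0.01,"turn":0},{"dx":0,"dy":0,"dz":0.025,"turn":0},{"dx":0,"dy":0,"dz":0.05,"turn":0},{"dx":0,"dy":0,"dz":0.08,"turn":0},{"dx":-0.02,"dy":0,"dz":0.115,"turn":0},{"dx":-0.06,"dy":0,"dz":0.13,"turn":0},{"dx":-0.1,"dy":0,"dz":0.13,"turn":0},{"dx":-0.13,"dy":0.01,"dz":0.13,"turn":0},{"dx":-0.13,"dy":0.01,"dz":0.13,"turn":0},{"dx":-0.13,"dy":0.01,"dz":0.13,"turn":0},{"dx":-0.13,"dy":0.01,"dz":0.13,"turn":0},{"dx":-0.13,"dy":0.01,"dz":0.13,"turn":0},{"dx":-0.13,"dy":0.01,"dz":0.13,"turn":0},{"dx":-0.13,"dy":0.01,"dz":0.13,"turn":0}]'
python3 - <<'E'
from h import *
im,d,p,*_=cloud("wrist"); im2,*_=cloud("side")
for t in ("hook",): print([(np.round(o["xyz"]).tolist(),round(o["conf"],2)) for o in eyes.spot_point(t,"side")[:4]],[(np.round(o["xyz"]).tolist(),round(o["conf"],2)) for o in eyes.spot_point(t,"wrist")[:4]])
for t in ("jar","cap","spatula"): print(t,[(np.round(o["xyz"]).tolist(),round(o["conf"],2)) for o in eyes.spot_point(t,"side")[:2]])
a=im[0:250,120:520,::-1]
b=cv2.resize(im2[80:220,310:480,::-1],None,fx=2.2,fy=2.2,interpolation=cv2.INTER_CUBIC)
h=max(a.shape[0],b.shape[0]); f=lambda x:np.pad(x,((0,h-x.shape[0]),(0,0),(0,0)))
cv2.imwrite("pics/w7.png",np.hstack([f(a),f(b)]))
s=status.observe();print(s["time"],s["wrist_force"])
E
```

```text
time: 17.85
tcp_pos: [424.3, -267.7, 337.2]
tcp_rot: [2.108, -2.329, -0.002]
wrist_force: [0.1, 1.4, -0.4]
gripper_width: 29.7
[([574.0, -284.0, 196.0], 0.53)] [([572.0, -279.0, 193.0], 0.78)]
jar [([411.0, 261.0, -2.0], 0.97)]
cap [([534.0, 251.0, -2.0], 0.62)]
spatula [([337.0, -173.0, -1.0], 0.88)]
18.2 [ 0.1141682   0.84384863 -0.19974942]
```

View pics/w7.png

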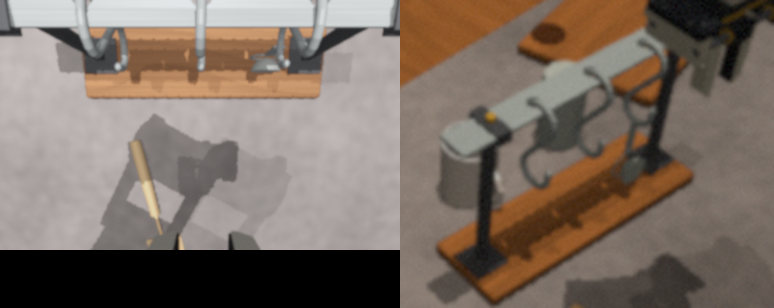

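The hook hangs in the middle hole beside the other two, same way round, and the robot is clear. I'll hand it in.

```bash
python3 -c "
from rig import workorder; print(workorder.sign_off())"
```

```text
the job is handed in; nothing more can be done
None
```

The S-hook is off the tea-towel rail and hanging in the middle hole of the mug rack's bar, the same way round as its two neighbours. The job was handed in after about 18 s of robot time.

- **Placing:** the tip went through the hole with no contact felt on the bar. Contact came only at home height (TCP z 207.7 mm, as predicted).
- **Pull test:** I pulled down for about 0.7 s. The readings were 6.6 to 7.8 N and averaged 7.4 N. The wrist force is noisy by about ±1 N, and the hook's own weight adds up to 1 N of uncertainty, so the pull was within 6 to 10 N either way.
- **After letting go:** the last wrist and side pictures show the hook hanging free in the middle hole and the robot clear of everything. The trained networks put it at about (572 to 574, -279 to -284, 193 to 196) mm, close to the planned home position.
- **Other items:** the jar and cap are within about 5 mm of their first readings, which is network noise. The spatula reads about 6 mm from its first reading, slightly more than that, but the robot never came near it. I did not re-measure the can or mug; the robot never touched them.

No checks failed.

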